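Fetch the sample jar from behind the bottles and weigh it

ROBOT

A 6-joint arm with a two-finger parallel gripper is mounted at the origin on the work surface. World frame = base frame: x ahead of the robot, y to its left, z up, the work surface at z = 0. Lengths are in m, angles in rad, forces in N, time in s.
With the tool pointing down it reaches from about 0.325 to 0.775 m from the base axis. Payload 9.3 kg.
Tool frame: the origin (TCP) lies on the mounting face of the last link; the fingertips stand 173 mm ahead of it and the grasp point (between the pads) lies 155 mm ahead of it; z points along the fingers, y is the direction in which the jaws open and shut (so a half turn about z gives the same grasp; the last joint's range is limited). The gripper opens to 85 mm and grips with 20 to 120 N. Pads are 22 mm wide; open, the fingers measure 114 mm over their backs; the gripper's body (76 mm by 85 mm) begins 54 mm behind the grasp point. The pads swing forward as they close: fully open they stand 13 mm farther back than shut.
Start: joints at [-1.304, 0.259, 0.021, 1.334, 0, 1.418], TCP at [0.224, -0.502, 0.405] pointing down, gripper open.
Joint ranges: [-3.04, 3.04], [-0.91, 1.82], [-1.04, 1.36], [-1.92, 1.95], [-1.52, 1.45], [-3.14, 3.14]. Speed limits (rad/s): [2.22, 2.22, 2.79, 3.14, 3.14, 3.14].

INTERFACE

Orientations are given as a rotation vector (axis times angle).
In Python, from workcell import manip gives the robot as it stands.
- The arm moves only by the tool step_arm, never from a script. Its argument "motion" is a list of rows, each a list of 3 entries, a list of its own where there are three numbers: the turn, a rotation vector about the tool's x, y, z in degrees, then the shift along the tool's x, y, z in m, then the closure, from -1 (fully open) to 1 (shut). In form: [[[wx, wy, wz], [tx, ty, tz], gripper], ...]. A call has 1 to 10 rows; each row is the pose to reach, as a shift and turn from the pose commanded when the call began, along the tool's axes at that moment; what a row does not reach only later rows make up. A row lasts 1/8 s, in which the tool goes at most 62.5 mm and 10.7 degrees, less where a joint would pass 70% of its speed; a pose out of reach is approached as far as the arm can. A call with a gripper value outside its range is refused whole. The fingers move at their own pace and stop on an object; "newtons" is the grip in N (left out, the last holds). Time passes only in rows, so rows that repeat a pose let the fingers close. It gives the time, the measured TCP pose, the force and the opening at its end, in the units of the state.
- manip.sense(): the state, without advancing time (a new reading comes with each control period).
- manip.capture(name): name is "side" or "top"; returns a dict with "image" (400x640x3 uint8, blue, green, red), "range_z" (400x640 float32, m along the optical axis (not along the pixel's ray), 0 where there is no reading), "fx", "fy", "cx", "cy" (pixels), "rvec" (rotation vector, rad) and "tvec" (3), from world to camera coordinates, as OpenCV has them. Camera axes: x right, y down, z forward; pixel columns grow to the right and rows downward; lengths in m; the calibration is good to about 2 mm. A picture is of the moment at which its call begins.
- manip.close_job(): hands the job in, once; it reports no verdict.
The state is a dict: "t": time; "joint_pos": joint angles; "joint_vel": joint speeds; "joint_efforts": joint torques, N m; "eef_pos": TCP position; "ee_rot": TCP orientation; "ft_force": force on the tool from outside, world axes, zero at the start; "wrist_torque": the same for the moment, N m; "grip_width": finger opening in m.
Only numpy, scipy, OpenCV 4.12 (cv2) and the standard library are available. Lean on these libraries where they do the work, as an engineer would, in place of code of your own. Each camera call takes 0.05 s, during which the arm holds its last target. There are 200 camera calls.

TASK

The little sample jar stands at the back of the bottle stand: clear all three tall vessels in front of it over to the empty side tray, then stand the jar in the centre of the balance pan, and only after that put each of the three back on the very ring it came from. Set everything down upright without dropping it, let go of it, and leave the tip box, beaker and tube rack where they are.

Things in the scene. Friction and masses are not known exactly. Their poses are not given: they have to be found in the camera images.
- round_bottle_center (a point): Tall round clear-glass bottle with a paper label and a blue screw cap, loose, upright. 152 mm high in all; body 62 mm across up to 104 mm, then a shoulder narrowing to a 36 mm neck; the cap is 46 mm across and takes the top 26 mm. Point: on its axis, half-way up (76 mm above its underside); z up. About 0.25 kg.
- square_bottle_center (a point): Square white plastic bottle with a blue screw cap, loose, upright. 140 mm high in all; body 58 x 58 mm up to 104 mm, then a 32 mm neck; the round cap is 40 mm across and takes the top 26 mm. Point: on its axis, half-way up (70 mm above its underside); x and y square to its sides, z up. About 0.22 kg.
- wide_jar_center (a point): Wide-mouthed amber-glass jar with a paper label and a blue lid as wide as the jar, loose, upright. 122 mm high; body 58 mm across; the lid is 60 mm across and takes the top 24 mm. Point: on its axis, half-way up (61 mm above its underside); z up. About 0.24 kg.
- sample_jar_center (a point): Small low sample jar of clear glass with a white lid, loose, upright, standing in the back of the bottle stand behind the three tall vessels. 50 mm high, 48 mm across, the lid (top 16 mm) 50 mm across. Point: on its axis, half-way up (25 mm above its underside); z up. About 0.1 kg.
- stand: Fixed grey tray, 180 (its x) x 300 mm (its y); floor 10 mm, rim 18 mm above the bench, rim 5 mm thick. Origin: centre of its underside, x away from the robot, z up. In front, three white rings 76 mm across centred at x -35, y -90, 0, +90 mm; one tall vessel starts on each, within 3 mm, in any arrangement. Sample jar behind, about x +30, y -60 to 60 mm.
- side_tray: Shallow fixed steel tray, empty, 210 x 210 mm outside with 4 mm walls, rim 14 mm above the bench, its inner floor 5 mm above the bench. It stands to one side of the stand, left or right. Origin: centre of its underside; x and y along its sides, z up.
- balance_pan (a point): Laboratory balance, fixed, on the other side of the stand from the tray: white housing 250 (x) x 200 mm (y), 57 mm high, a sloping display at its -x end (up to 68 mm high), a round steel pan 110 mm across that does not move. Point: centre of the pan's top face, 72 mm above the bench, 30 mm in +x from the housing's middle; x away from the display, z up.
- tip_box: Bystander: blue box of pipette tips, 85 x 120 mm, 57 mm high, between robot and stand. Origin: centre of its underside. Not to be moved.
- beaker: Bystander: empty glass beaker, 70 mm across, 90 mm high, between robot and stand. Origin: centre of its underside. Not to be moved.
- tube_rack: Bystander: flat yellow tube rack, 62 x 200 mm, 28 mm high, beyond the stand. Origin: centre of its underside. Not to be moved.

How it is judged:
On the way, in this order (a step that is already met when the one before it is completed fails the run):
1. all three tall vessels stand upright and released in the side tray while the sample jar is still in the stand (x of round_bottle_center in the frame of side_tray between -0.085 and 0.085 m and y of round_bottle_center in the frame of side_tray between -0.085 and 0.085 m and height (world z) of round_bottle_center below 0.091 m and contact force between the fingers and round_bottle below 0.1 N and linear speed of each of round_bottle, square_bottle, wide_jar below 0.03 m/s and angle between each of round_bottle_center, square_bottle_center, wide_jar_center's own z axis and vertical below 0.1 rad and x of square_bottle_center in the frame of side_tray between -0.085 and 0.085 m and y of square_bottle_center in the frame of side_tray between -0.085 and 0.085 m and height (world z) of square_bottle_center below 0.085 m and contact force between the fingers and square_bottle below 0.1 N and x of wide_jar_center in the frame of side_tray between -0.085 and 0.085 m and y of wide_jar_center in the frame of side_tray between -0.085 and 0.085 m and height (world z) of wide_jar_center below 0.076 m and contact force between the fingers and wide_jar below 0.1 N and distance of sample_jar_center from where it was at the start of the episode below 0.03 m), for 0.2 s.
2. the sample jar stands released in the centre of the balance pan, the three tall vessels still in the side tray (horizontal distance between sample_jar_center and balance_pan below 0.015 m and z of sample_jar_center in the frame of balance_pan between 0.019 and 0.031 m and contact force between the fingers and sample_jar below 0.1 N and linear speed of each of sample_jar, round_bottle, square_bottle, wide_jar below 0.03 m/s and angle between each of sample_jar_center, round_bottle_center, square_bottle_center, wide_jar_center's own z axis and vertical below 0.1 rad and x of round_bottle_center in the frame of side_tray between -0.085 and 0.085 m and y of round_bottle_center in the frame of side_tray between -0.085 and 0.085 m and height (world z) of round_bottle_center below 0.091 m and contact force between the fingers and round_bottle below 0.1 N and x of square_bottle_center in the frame of side_tray between -0.085 and 0.085 m and y of square_bottle_center in the frame of side_tray between -0.085 and 0.085 m and height (world z) of square_bottle_center below 0.085 m and contact force between the fingers and square_bottle below 0.1 N and x of wide_jar_center in the frame of side_tray between -0.085 and 0.085 m and y of wide_jar_center in the frame of side_tray between -0.085 and 0.085 m and height (world z) of wide_jar_center below 0.076 m and contact force between the fingers and wide_jar below 0.1 N), for 0.2 s.
At the end, for the whole second after the job is handed in: The sample jar stands upright and at rest on the balance pan, within 15 mm of its centre, and each of the three tall vessels stands upright and at rest within 15 mm of where it stood at the start; all are released (horizontal distance between sample_jar_center and balance_pan below 0.015 m and z of sample_jar_center in the frame of balance_pan between 0.019 and 0.031 m and contact force between the fingers and sample_jar below 0.1 N and linear speed of each of sample_jar, round_bottle, square_bottle, wide_jar below 0.03 m/s and angle between each of sample_jar_center, round_bottle_center, square_bottle_center, wide_jar_center's own z axis and vertical below 0.1 rad and distance of each of round_bottle_center, square_bottle_center, wide_jar_center from where it was at the start of the episode below 0.015 m and contact force between the fingers and round_bottle below 0.1 N and contact force between the fingers and square_bottle below 0.1 N and contact force between the fingers and wide_jar below 0.1 N); the robot touches nothing.
It fails at once if a vessel or the jar is tipped over (more than 40 degrees) (angle between any of round_bottle_center, square_bottle_center, wide_jar_center, sample_jar_center's own z axis and vertical above 0.7 rad).
It fails at once if a vessel or the jar is dropped from a height (falls free faster than 0.7 m/s, about 25 mm) ((linear speed of round_bottle above 0.7 m/s and contact force between the fingers and round_bottle below 0.05 N) or (linear speed of square_bottle above 0.7 m/s and contact force between the fingers and square_bottle below 0.05 N) or (linear speed of wide_jar above 0.7 m/s and contact force between the fingers and wide_jar below 0.05 N) or (linear speed of sample_jar above 0.7 m/s and contact force between the fingers and sample_jar below 0.05 N)).
It fails at once if the tip box, beaker or tube rack is moved by more than 20 mm (distance of any of tip_box, beaker, tube_rack from where it was at the start of the episode above 0.02 m).
It also fails if it takes over 134 s, if anything falls off the work surface, if the arm or the gripper's body presses on something with over 40 N, if the wrist force passes 120 N, or if a joint passes its speed limit or range.

## Working session

There is one attempt and no reset: what is moved stays moved. The work goes in short steps, Python scripts to look and compute and a tool call to move; the robot and the scene stay as the last step left them, time stands still between calls to the robot, and variables do not carry over. Pictures are saved under pics/ and viewed, about 12 in all and at most 16, crops included, and the job is handed in when it is done.

Besides the shell and the picture viewer there is one more tool, called after "Emit:" as name([rows], argument=value, ...), one row to a line, values as JSON. step_arm: Moves the arm, as the interface text tells. Its arguments: {"type":"object","properties":{"motion":{"type":"array","items":{"type":"array"}},"newtons":{"type":"number"}},"required":["motion"]}

```bash
mkdir -p pics; cat > h.py <<'E'
import cv2,numpy as np
from workcell import manip
def cap(n,save=None):
    c=manip.capture(n)
    if save: cv2.imwrite('pics/'+save,c['image'])
    R=cv2.Rodrigues(np.array(c['rvec'],float))[0];t=np.array(c['tvec'],float).ravel()
    v,u=np.mgrid[0:400,0:640]
    d=c['range_z']
    P=np.stack([(u-c['cx'])/c['fx']*d,(v-c['cy'])/c['fy']*d,d],-1)
    W=(P-t)@R
    W[d==0]=np.nan
    c['W']=W;c['R']=R;c['t']=t
    return c
def ray(c,u,v,z):
    o=-c['R'].T@c['t'];r=c['R'].T@np.array([(u-c['cx'])/c['fx'],(v-c['cy'])/c['fy'],1])
    return o+r*(z-o[2])/r[2]
E
python3 - <<'E'
from h import *
s=manip.sense();print({k:np.round(v,3) for k,v in s.items()})
for n in('top','side'):
    c=cap(n,n+'0.png');print(n,c['fx'],c['cx'],c['cy'],np.round(-c['R'].T@c['t'],3),np.round(c['R'],2).tolist())
E
```

```text
{'t': np.float64(0.0), 'joint_pos': array([-1.304,  0.259,  0.021,  1.334, -0.   ,  1.418]), 'joint_vel': array([-0.001,  0.001, -0.   ,  0.001, -0.   , -0.   ]), 'joint_efforts': array([ 0.0000e+00, -5.5564e+01,  3.4453e+01,  1.3000e-02, -0.0000e+00,
        0.0000e+00]), 'eef_pos': array([ 0.224, -0.502,  0.404]), 'ee_rot': array([-3.071, -0.654,  0.   ]), 'ft_force': array([0.278, 0.587, 0.485]), 'wrist_torque': array([-0.022, -0.019, -0.027]), 'grip_width': np.float64(0.085)}
top 476.4484078961574 318.6070935447709 207.41416284589374 [ 0.412 -0.011  1.355] [[-0.02, -1.0, -0.02], [-0.99, 0.02, -0.11], [0.11, 0.02, -0.99]]
side 426.69024824659283 321.3949103381914 199.71280790807725 [0.454 0.94  0.819] [[-0.99, -0.14, 0.01], [-0.09, 0.6, -0.8], [0.1, -0.79, -0.61]]
```

View pics/top0.png

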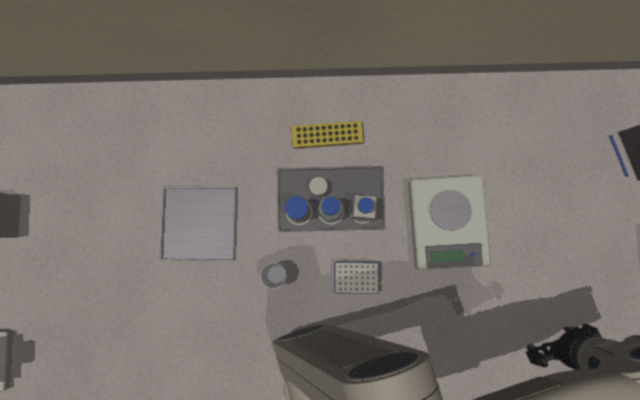

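View pics/side0.png

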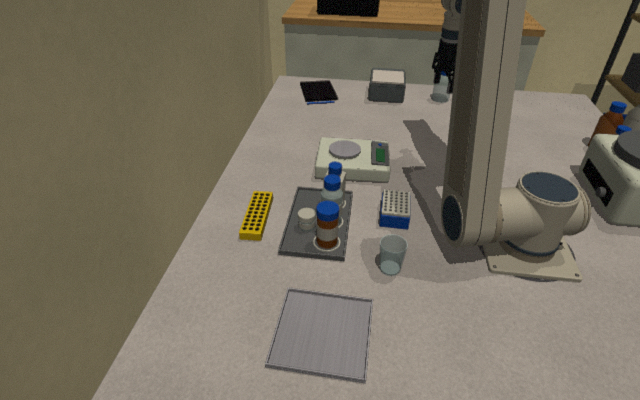

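The top view shows the side tray at (200,223), the stand at (331,199), the wide jar, round bottle and square bottle caps at (297,208), (331,206) and (366,205), the sample jar at (318,186), the pan at (451,210), the beaker at (275,274) and the tip box at (357,277). The side view agrees: amber jar nearest the tray, square bottle nearest the balance.

```bash
cat > meas.py <<'E'
from h import *
def quad(c,poly_c,z): return [ray(c,u,v,z)[:2].round(4).tolist() for u,v in poly_c]
def caps(c):
    hsv=cv2.cvtColor(c['image'],cv2.COLOR_BGR2HSV);W=c['W']
    m=((hsv[...,0]>100)&(hsv[...,0]<125)&(hsv[...,1]>150)&(W[...,2]>.085)&(W[...,2]<.3)).astype(np.uint8)
    n,l,s,ce=cv2.connectedComponentsWithStats(m)
    out=[]
    for i in range(1,n):
        if s[i,4]<40: continue
        z=W[l==i][:,2];top=np.nanpercentile(z,90)
        mm=(l==i)&(W[...,2]>top-.008)
        p=W[mm]
        (u,v),r=cv2.minEnclosingCircle(np.argwhere(mm)[:,::-1].astype(np.float32))
        out.append((top.round(4),ray(c,u,v,top)[:2].round(4),np.nanmean(p,0)[:2].round(4),(round(u),round(v),round(r,1)),mm.sum()))
    return out
E
python3 - <<'E'
from meas import *
c=cap('top');W=c['W'];img=c['image']
for o in caps(c):print('top',o)
for o in caps(cap('side')):print('side',o)
hsv=cv2.cvtColor(img,cv2.COLOR_BGR2HSV)
def comp(box,m):
    u0,v0,u1,v1=box;k=np.zeros(m.shape,np.uint8);k[v0:v1,u0:u1]=m[v0:v1,u0:u1]
    n,l,s,ce=cv2.connectedComponentsWithStats(k);i=1+s[1:,4].argmax();return l==i
def rep(n,m,z):
    pts=np.argwhere(m)[:,::-1].astype(np.float32)
    w=np.array([ray(c,u,v,z)[:2] for u,v in pts],np.float32)
    r=cv2.minAreaRect(w);print(n,'rect',np.round(r[0],4),np.round(r[1],4),round(r[2],2),'mean',w.mean(0).round(4),'zmed',np.nanmedian(W[m][:,2]).round(4),m.sum())
Z=W[...,2]
rep('sample',comp((305,175,332,196),(Z>.035)&(Z<.07)),.05)
rep('house',comp((400,160,500,280),(Z>.045)),.057)
rep('pan',comp((420,180,480,235),(Z>.065)&(Z<.085)),.072)
rep('beaker',comp((255,255,295,295),(Z>.02)),.09)
rep('tip',comp((325,250,385,300),(Z>.04)),.057)
rep('rack',comp((285,115,370,155),(hsv[...,1]>150)),.028)
rep('stand',comp((270,160,390,238),(Z>.008)),.018)
rep('tray',comp((150,175,245,270),(Z>.0035)),.014)
print('floor',np.nanmedian(Z[300:350,50:200]))
for n,(u,v) in dict(tray=(200,223),stand=(290,180),bench=(120,300)).items():print(n,W[v,u].round(4))
E
python3 - <<'E'
import cv2
a=cv2.imread('pics/top0.png')[150:300,150:500]
cv2.imwrite('pics/crop1.png',cv2.resize(a,None,fx=2.28,fy=2.28,interpolation=cv2.INTER_CUBIC))
E
```

```text
side (np.float64(0.1818), array([-0.4147, -0.6119]), array([-0.4142, -0.6112]), (619, 104, 7.1), np.int64(73))
side (np.float64(0.1422), array([-0.401 , -0.4984]), array([-0.4048, -0.5069]), (624, 128, 6.5), np.int64(63))
side (np.float64(0.1625), array([ 0.5473, -0.0082]), array([ 0.547 , -0.0126]), (332, 180, 7.6), np.int64(148))
side (np.float64(0.1333), array([0.5472, 0.078 ]), array([0.5476, 0.0766]), (328, 208, 10.9), np.int64(283))
sample rect [0.6135 0.0155] [0.0471 0.0504] 88.88 mean [0.6135 0.015 ] zmed 0.0595 266
house rect [ 0.5072 -0.3409] [0.2484 0.1999] 2.49 mean [ 0.506  -0.3413] zmed 0.0587 6693
pan rect [ 0.5375 -0.3416] [0.107 0.11 ] 43.23 mean [ 0.5373 -0.3415] zmed 0.0718 1307
beaker rect [0.3728 0.1375] [0.0661 0.0679] 89.41 mean [0.3697 0.1451] zmed 0.0736 266
tip rect [ 0.3613 -0.0827] [0.1163 0.0827] 88.98 mean [ 0.3616 -0.0831] zmed 0.054 1380
rack rect [ 0.7783 -0.1065] [0.0028 0.0058] 88.45 mean [ 0.7783 -0.1062] zmed 0.0298 5
stand rect [ 0.5829 -0.0186] [0.1804 0.2997] 0.23 mean [ 0.581  -0.0184] zmed 0.0135 5661
tray rect [0.5205 0.3577] [0.2196 0.2166] 87.45 mean [0.5177 0.3576] zmed 0.006 3183
floor -0.00021262229081079015
tray [0.5206 0.3534 0.0062]
stand [0.6381 0.0945 0.0128]
bench [ 0.307   0.5825 -0.0048]
```

View pics/crop1.png

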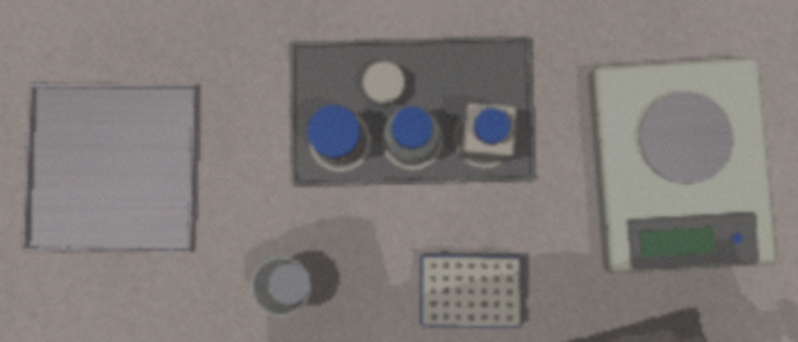

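The crop confirms the layout: three upright vessels on their rings, jar behind between the wide jar and round bottle, and clear sides. Next I need the caps from the top view with a looser mask and the square's yaw.

```bash
sed -i 's/>150)&(W\[...,2\]>.085)/>110)\&(W[...,2]>.085)/' meas.py
python3 - <<'E'
from meas import *
c=cap('top');W=c['W'];hsv=cv2.cvtColor(c['image'],cv2.COLOR_BGR2HSV)
print(hsv[208,297],W[208,297],hsv[206,331],hsv[205,366])
m=((hsv[...,0]>100)&(hsv[...,0]<128)&(hsv[...,1]>110)).astype(np.uint8)
m[:, :280]=0;m[:,385:]=0;m[:190]=0;m[225:]=0
n,l,s,ce=cv2.connectedComponentsWithStats(m)
for i in range(1,n):
    if s[i,4]<40:continue
    u,v=s[i,0]+(s[i,2]-1)/2,s[i,1]+(s[i,3]-1)/2
    z={0:.132,1:.162,2:.150}[int(u>315)+int(u>350)]
    p=np.argwhere(l==i)[:,::-1]; 
    print(s[i].tolist(),z,'bbox c',ray(c,u,v,z).round(4),'cent',ray(c,*ce[i],z).round(4),'depthz',np.nanpercentile(W[l==i][:,2],80).round(4))
    print('  width', (s[i,2]*(1.355-z)/c['fx']).round(4))
# square shoulder
Z=W[...,2]
k=(Z>.1)&(Z<.130)&(hsv[...,1]<80);k[:,:350]=0;k[:,385:]=0;k[:190]=0;k[225:]=0
w=np.array([ray(c,u,v,.114)[:2] for v,u in np.argwhere(k)],np.float32)
print('square',k.sum(),cv2.minAreaRect(w))
E
```

```text
[111 146 131] [0.54437419 0.0677894  0.13277168] [111 144 129] [112 143 127]
[285, 197, 23, 22, 385] 0.132 bbox c [0.5458 0.0704 0.132 ] cent [0.5467 0.0704 0.132 ] depthz 0.1333
  width 0.059
[322, 197, 17, 18, 237] 0.162 bbox c [ 0.5459 -0.0174  0.162 ] cent [ 0.5461 -0.0178  0.162 ] depthz 0.1636
  width 0.0426
[359, 198, 14, 14, 160] 0.15 bbox c [ 0.5479 -0.1076  0.15  ] cent [ 0.5472 -0.1075  0.15  ] depthz 0.1524
  width 0.0354
square 298 ((0.5468805432319641, -0.10696986317634583), (0.0581575483083725, 0.059013184159994125), 84.19448852539062)
```

Emit:
step_arm([
  [[0,0,-7],[0.02,-0.01,0],-1],
  [[0,0,-16],[0.06,-0.032,0],-1],
  [[0,0,-25],[0.11,-0.058,0],-1],
  [[0,0,-34],[0.165,-0.087,0],-1],
  [[0,0,-43],[0.22,-0.116,0],-1],
  [[0,0,-52],[0.275,-0.145,0],-1],
  [[0,0,-59],[0.325,-0.172,0],-1],
  [[0,0,-64],[0.365,-0.193,0],-1],
  [[0,0,-66],[0.39,-0.206,0],-1],
  [[0,0,-66],[0.3955,-0.2094,0],-1],
], newtons=40)

```text
t: 1.5
eef_pos: [0.5007, -0.1485, 0.4044]
ee_rot: [-2.218, -2.225, 0.0]
ft_force: [-0.1, 0.3, -0.9]
grip_width: 0.0855
```

Emit:
step_arm([
  [[0,0,0],[0.03,0.006,0],-1],
  [[0,0,0],[0.08,0.017,0],-1],
  [[0,0,0],[0.135,0.028,0],-1],
  [[0,0,0],[0.185,0.039,0],-1],
  [[0,0,0],[0.212,0.045,0],-1],
  [[0,0,0],[0.219,0.046,0.01],-1],
  [[0,0,0],[0.219,0.046,0.03],-1],
  [[0,0,0],[0.219,0.046,0.055],-1],
  [[0,0,0],[0.219,0.046,0.065],-1],
  [[0,0,0],[0.219,0.046,0.07],-1],
])

```text
t: 2.75
eef_pos: [0.5457, 0.0683, 0.3343]
ee_rot: [-2.222, -2.221, 0.001]
ft_force: [0.3, -0.1, 0.7]
grip_width: 0.0855
```

```bash
python3 - <<'E'
from h import *
c=cap('side');a=c['image'][80:300,200:480]
cv2.imwrite('pics/s2.png',cv2.resize(a,None,fx=2.6,fy=2.6,interpolation=cv2.INTER_CUBIC));print(manip.sense()['eef_pos'])
E
```

```text
[0.54572832 0.06851758 0.33413903]
```

View pics/s2.png

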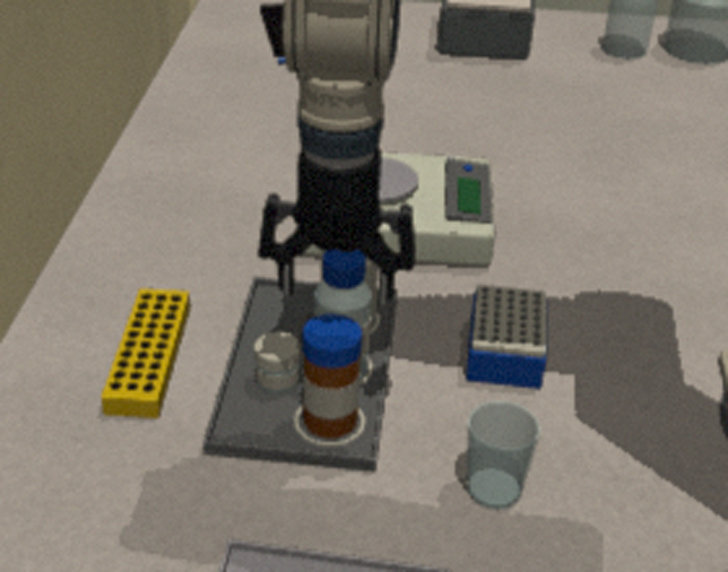

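The picture shows the gripper behind the wide jar, seemingly nearer the round bottle, with the fingertips at crop (290,280) and (385,265). I'll check that against the projected TCP.

```bash
python3 - <<'E'
from h import *
for n in('side','top'):
    c=cap(n,n+'3.png')
    for p in [(.5457,.0685,.161),(.5457,.0685,.334),(.547,.0705,.132),(.5457,.0265,.161),(.5457,-.0177,.162)]:
        q=c['R']@np.array(p)+c['t'];u=q[0]/q[2]*c['fx']+c['cx'];v=q[1]/q[2]*c['fy']+c['cy']
        print(n,p,(round(u,1),round(v,1)),'crop',(round((u-200)*2.6),round((v-80)*2.6)))
    W=c['W']
    if n=='side':
        m=(W[...,2]>.155)&(W[...,2]<.26)&(W[...,1]<.25)&(W[...,1]>-.2)&(W[...,0]>.4)&(W[...,0]<.7)
        for z0 in np.arange(.155,.26,.015):
            k=m&(abs(W[...,2]-z0)<.0075);p=W[k]
            if len(p):print(round(z0,3),len(p),np.percentile(p,[5,50,95],axis=0)[:,:2].round(3).tolist())
E
```

```text
side (0.5457, 0.0685, 0.161) (np.float64(328.7), np.float64(197.3)) crop (335, 305)
side (0.5457, 0.0685, 0.334) (np.float64(330.4), np.float64(137.8)) crop (339, 150)
side (0.547, 0.0705, 0.132) (np.float64(327.9), np.float64(206.6)) crop (333, 329)
side (0.5457, 0.0265, 0.161) (np.float64(330.7), np.float64(187.9)) crop (340, 281)
side (0.5457, -0.0177, 0.162) (np.float64(332.6), np.float64(178.3)) crop (345, 255)
0.155 96 [[0.528, -0.029], [0.547, -0.008], [0.567, 0.006]]
0.17 39 [[0.525, -0.025], [0.542, -0.011], [0.568, 0.072]]
0.185 47 [[0.492, 0.072], [0.589, 0.078], [0.6, 0.082]]
0.2 58 [[0.49, 0.072], [0.545, 0.077], [0.601, 0.082]]
0.215 72 [[0.487, 0.074], [0.589, 0.08], [0.611, 0.083]]
0.23 217 [[0.474, 0.06], [0.513, 0.08], [0.615, 0.085]]
0.245 227 [[0.478, 0.059], [0.543, 0.081], [0.612, 0.087]]
0.26 107 [[0.481, 0.077], [0.546, 0.082], [0.609, 0.09]]
top (0.5457, 0.0685, 0.161) (np.float64(296.0), np.float64(206.3)) crop (250, 328)
top (0.5457, 0.0685, 0.334) (np.float64(290.5), np.float64(197.5)) crop (235, 306)
top (0.547, 0.0705, 0.132) (np.float64(296.0), np.float64(207.0)) crop (249, 330)
top (0.5457, 0.0265, 0.161) (np.float64(312.6), np.float64(206.0)) crop (293, 327)
top (0.5457, -0.0177, 0.162) (np.float64(330.1), np.float64(205.6)) crop (338, 326)
```

Depth shows the fingers at x≈0.49–0.60, y≈0.07, which is over the jar; the picture was only perspective. Descend and grip the lid.

Emit:
step_arm([
  [[0,0,0],[0.002,0.001,0.02],-1],
  [[0,0,0],[0.002,0.001,0.045],-1],
  [[0,0,0],[0.002,0.001,0.059],-1],
  [[0,0,0],[0.002,0.001,0.061],-1],
  [[0,0,0],[0.002,0.001,0.061],1],
  [[0,0,0],[0.002,0.001,0.061],1],
  [[0,0,0],[0.002,0.001,0.061],1],
  [[0,0,0],[0.002,0.001,0.061],1],
  [[0,0,0],[0.002,0.001,0.061],1],
  [[0,0,0],[0.002,0.001,0.061],1],
])

```text
t: 4.15
eef_pos: [0.547, 0.0712, 0.2749]
ee_rot: [2.219, 2.221, 0.002]
ft_force: [-0.4, 0.2, 5.6]
grip_width: 0.0582
```

Emit:
step_arm([
  [[0,0,0],[0,0,-0.01],1],
  [[0,0,0],[0,0,-0.035],1],
  [[0,0,0],[0.015,-0.002,-0.06],1],
  [[0,0,0],[0.05,-0.008,-0.07],1],
  [[0,0,0],[0.1,-0.017,-0.07],1],
  [[0,0,0],[0.15,-0.025,-0.07],1],
  [[0,0,0],[0.2,-0.033,-0.07],1],
  [[0,0,0],[0.25,-0.042,-0.07],1],
  [[0,0,0],[0.295,-0.049,-0.07],1],
  [[0,0,0],[0.325,-0.054,-0.07],1],
])

```text
t: 5.4
eef_pos: [0.4917, 0.3982, 0.344]
ee_rot: [-2.219, -2.224, 0.0]
ft_force: [-0.2, 0.3, -2.8]
grip_width: 0.0585
```

Emit:
step_arm([
  [[0,0,0],[0.014,-0.002,0],1],
  [[0,0,0],[0.02,-0.003,0.01],1],
  [[0,0,0],[0.02,-0.003,0.025],1],
  [[0,0,0],[0.02,-0.003,0.04],1],
  [[0,0,0],[0.02,-0.003,0.055],1],
  [[0,0,0],[0.02,-0.003,0.064],1],
  [[0,0,0],[0.02,-0.003,0.068],1],
  [[0,0,0],[0.02,-0.003,0.071],1],
  [[0,0,0],[0.02,-0.003,0.073],1],
  [[0,0,0],[0.02,-0.003,0.073],1],
])

```text
t: 6.65
eef_pos: [0.4895, 0.4162, 0.2708]
ee_rot: [2.22, 2.223, 0.0]
ft_force: [0.2, 0.6, -2.9]
grip_width: 0.0589
```

```bash
python3 - <<'E'
from h import *
s=manip.sense();print(s['eef_pos'].round(4),s['ft_force'].round(1),s['grip_width'])
c=cap('side');a=c['image'][100:400,180:480]
cv2.imwrite('pics/s4.png',cv2.resize(a,None,fx=2,fy=2,interpolation=cv2.INTER_CUBIC))
E
```

```text
[0.4895 0.4162 0.2708] [ 0.2  0.6 -2.9] 0.058903430684079605
```

View pics/s4.png

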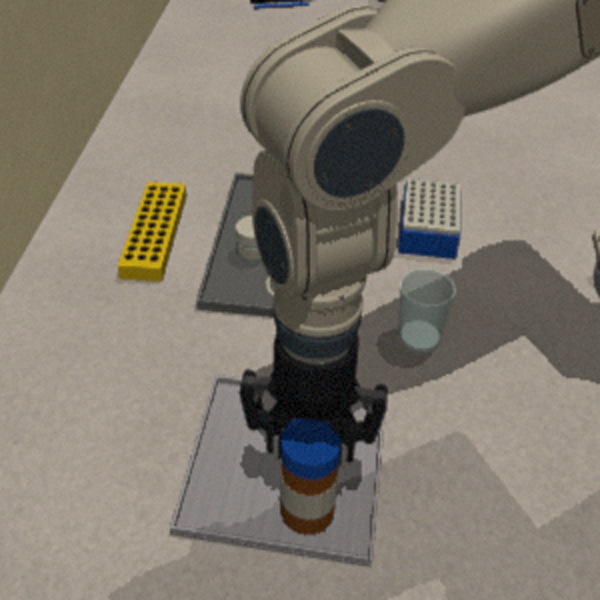

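The jar is held upright over the far part of the tray, just off the floor (base at crop (307,520)). Lower it the last millimetres.

Emit:
step_arm([
  [[0,0,0],[0,0,0.001],1],
  [[0,0,0],[0,0,0.002],1],
  [[0,0,0],[0,0,0.002],1],
])

```text
t: 7.08
eef_pos: [0.4895, 0.4162, 0.269]
ee_rot: [2.22, 2.222, 0.001]
ft_force: [-0.3, 0.4, 0.2]
grip_width: 0.0588
```

Emit:
step_arm([
  [[0,0,0],[0,0,0.0005],0.3],
  [[0,0,0],[0,0,0],-1],
  [[0,0,0],[0,0,0],-1],
  [[0,0,0],[0,0,-0.02],-1],
  [[0,0,0],[0,0,-0.06],-1],
  [[0,0,0],[-0.02,0,-0.1],-1],
  [[0,0,0],[-0.07,0.01,-0.11],-1],
  [[0,0,0],[-0.13,0.017,-0.11],-1],
  [[0,0,0],[-0.19,0.025,-0.11],-1],
  [[0,0,0],[-0.25,0.033,-0.11],-1],
])

```text
t: 8.32
eef_pos: [0.5226, 0.1644, 0.3788]
ee_rot: [2.22, 2.223, 0.001]
ft_force: [1.1, -0.2, -0.7]
grip_width: 0.085
```

Emit:
step_arm([
  [[0,0,0],[-0.06,0.008,0],-1],
  [[0,0,0],[-0.115,0.015,0],-1],
  [[0,0,0],[-0.155,0.02,0],-1],
  [[0,0,0],[-0.175,0.023,0],-1],
  [[0,0,0],[-0.183,0.024,0],-1],
  [[0,0,0],[-0.184,0.024,0.005],-1],
  [[0,0,0],[-0.184,0.024,0.03],-1],
  [[0,0,0],[-0.184,0.024,0.055],-1],
  [[0,0,0],[-0.184,0.024,0.07],-1],
  [[0,0,0],[-0.184,0.024,0.073],-1],
])

```text
t: 9.57
eef_pos: [0.5467, -0.017, 0.3049]
ee_rot: [-2.218, -2.223, 0.001]
ft_force: [-0.3, 0.1, 0.2]
grip_width: 0.0855
```

```bash
python3 - <<'E'
from h import *
s=manip.sense();print(s['eef_pos'].round(4),s['ft_force'].round(1),s['grip_width'])
c=cap('side');a=c['image'][100:400,180:480]
cv2.imwrite('pics/s5.png',cv2.resize(a,None,fx=2,fy=2,interpolation=cv2.INTER_CUBIC))
E
```

```text
[ 0.5467 -0.017   0.3049] [-0.3  0.1  0.2] 0.08554043718812442
```

View pics/s5.png

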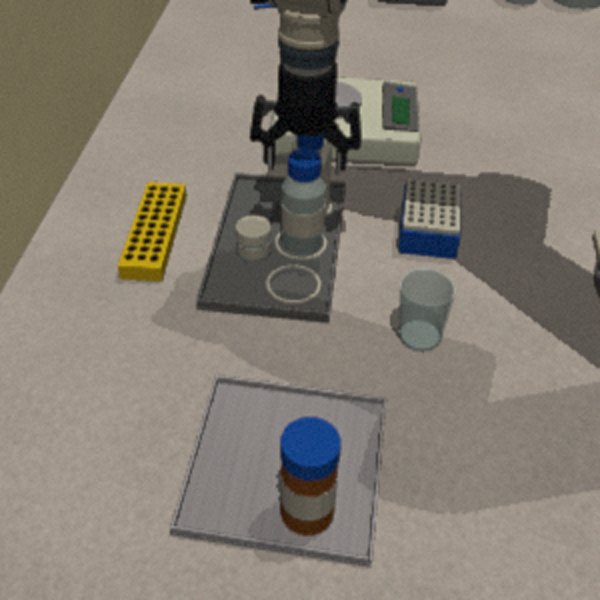

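The jar stands upright in the tray at crop (308,480), clear of its far wall. The gripper straddles the round bottle's cap at (305,165), so close on it.

Emit:
step_arm([
  [[0,0,0],[0,0,0.002],0],
  [[0,0,0],[0,0,0.002],1],
  [[0,0,0],[0,0,0.002],1],
  [[0,0,0],[0,0,0.002],1],
  [[0,0,0],[0,0,0.002],1],
  [[0,0,0],[0,0,0.002],1],
  [[0,0,0],[0,0,0.002],1],
])

```text
t: 10.5
eef_pos: [0.547, -0.0178, 0.3045]
ee_rot: [2.22, 2.222, 0.001]
ft_force: [-0.8, 0.4, 5.8]
grip_width: 0.0447
```

Emit:
step_arm([
  [[0,0,0],[0,0,-0.01],1],
  [[0,0,0],[0,0,-0.035],1],
  [[0,0,0],[0.012,0,-0.06],1],
  [[0,0,0],[0.045,0,-0.07],1],
  [[0,0,0],[0.095,0.001,-0.07],1],
  [[0,0,0],[0.15,0.001,-0.07],1],
  [[0,0,0],[0.205,0.002,-0.07],1],
  [[0,0,0],[0.26,0.002,-0.07],1],
  [[0,0,0],[0.31,0.003,-0.07],1],
  [[0,0,0],[0.345,0.003,-0.07],1],
])

```text
t: 11.75
eef_pos: [0.5492, 0.3294, 0.3737]
ee_rot: [-2.219, -2.224, 0.0]
ft_force: [-0.7, -0.7, -1.7]
grip_width: 0.0447
```

Emit:
step_arm([
  [[0,0,0],[0.022,0,0],1],
  [[0,0,0],[0.029,0,0.01],1],
  [[0,0,0],[0.029,0,0.025],1],
  [[0,0,0],[0.029,0,0.04],1],
  [[0,0,0],[0.029,0,0.055],1],
  [[0,0,0],[0.029,0,0.065],1],
  [[0,0,0],[0.029,0,0.07],1],
  [[0,0,0],[0.029,0,0.073],1],
  [[0,0,0],[0.029,0,0.074],1],
  [[0,0,0],[0.029,0,0.0745],1],
])

```text
t: 13.0
eef_pos: [0.5495, 0.3563, 0.2995]
ee_rot: [2.22, 2.222, 0.001]
ft_force: [-0.5, -0.7, -1.9]
grip_width: 0.0447
```

Emit:
step_arm([
  [[0,0,0],[0,0,0.001],1],
  [[0,0,0],[0,0,0.001],1],
])

```text
t: 13.25
eef_pos: [0.5495, 0.3563, 0.2986]
ee_rot: [2.22, 2.222, 0.001]
ft_force: [0.1, 0.6, 1.0]
grip_width: 0.0447
```

Contact with the tray floor. Release and go to the square bottle.

Emit:
step_arm([
  [[0,0,0],[0,0,0],0.2],
  [[0,0,0],[0,0,0],-1],
  [[0,0,0],[0,0,0],-1],
  [[0,0,0],[0,0,-0.015],-1],
  [[0,0,0],[0,0,-0.05],-1],
  [[0,0,0],[-0.02,0,-0.08],-1],
  [[0,0,0],[-0.07,0,-0.08],-1],
  [[0,0,0],[-0.13,0,-0.08],-1],
  [[0,0,0],[-0.19,0,-0.08],-1],
  [[0,0,0],[-0.25,0,-0.08],-1],
])

```text
t: 14.5
eef_pos: [0.5494, 0.1045, 0.3795]
ee_rot: [2.219, 2.222, 0.002]
ft_force: [1.3, 0.6, -0.6]
grip_width: 0.0855
```

Emit:
step_arm([
  [[0,0,0],[-0.06,0,0],-1],
  [[0,0,0],[-0.12,-0.001,0],-1],
  [[0,0,0],[-0.17,-0.002,0],-1],
  [[0,0,0],[-0.2,-0.002,0],-1],
  [[0,0,0],[-0.213,-0.002,0.005],-1],
  [[0,0,0],[-0.213,-0.002,0.03],-1],
  [[0,0,0],[-0.213,-0.002,0.06],-1],
  [[0,0,0],[-0.213,-0.002,0.08],-1],
  [[0,0,0],[-0.213,-0.002,0.084],-1],
  [[0,0,0],[-0.213,-0.002,0.084],0],
])

```text
t: 15.75
eef_pos: [0.5481, -0.1063, 0.2947]
ee_rot: [2.22, 2.223, 0.0]
ft_force: [0.4, 0.6, 0.3]
grip_width: 0.0699
```

```bash
python3 - <<'E'
from h import *
s=manip.sense();print(s['eef_pos'].round(4),s['ft_force'].round(1),s['grip_width'])
c=cap('side');a=c['image'][100:400,180:480]
cv2.imwrite('pics/s6.png',cv2.resize(a,None,fx=2,fy=2,interpolation=cv2.INTER_CUBIC))
E
```

```text
[ 0.5481 -0.1063  0.2947] [0.4 0.6 0.3] 0.06989677920084145
```

View pics/s6.png

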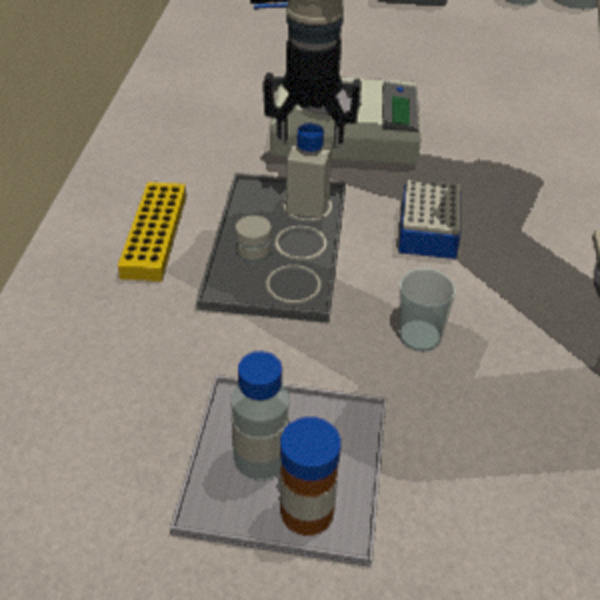

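Round bottle (crop 260,420) and wide jar stand well apart in the tray. The gripper is around the square bottle's cap at (311,140).

Emit:
step_arm([
  [[0,0,0],[0,0,0],1],
  [[0,0,0],[0,0,0],1],
  [[0,0,0],[0,0,0],1],
  [[0,0,0],[0,0,0],1],
  [[0,0,0],[0,0,0],1],
  [[0,0,0],[0,0,0],1],
  [[0,0,0],[0,0,0],1],
])

```text
t: 16.68
eef_pos: [0.5481, -0.1068, 0.2953]
ee_rot: [2.219, 2.221, 0.002]
ft_force: [0.2, 2.2, 6.5]
grip_width: 0.0387
```

Emit:
step_arm([
  [[0,0,0],[0,0,-0.01],1],
  [[0,0,0],[0,0,-0.035],1],
  [[0,0,0],[0.012,-0.001,-0.06],1],
  [[0,0,0],[0.045,-0.006,-0.07],1],
  [[0,0,0],[0.095,-0.014,-0.07],1],
  [[0,0,0],[0.15,-0.022,-0.07],1],
  [[0,0,0],[0.205,-0.03,-0.07],1],
  [[0,0,0],[0.26,-0.038,-0.07],1],
  [[0,0,0],[0.315,-0.045,-0.07],1],
  [[0,0,0],[0.36,-0.052,-0.07],1],
])

```text
t: 17.92
eef_pos: [0.495, 0.2551, 0.3647]
ee_rot: [2.22, 2.223, 0.0]
ft_force: [0.9, -0.3, -2.1]
grip_width: 0.0385
```

Emit:
step_arm([
  [[0,0,0],[0.03,-0.004,0],1],
  [[0,0,0],[0.042,-0.006,0.008],1],
  [[0,0,0],[0.042,-0.006,0.02],1],
  [[0,0,0],[0.042,-0.006,0.037],1],
  [[0,0,0],[0.042,-0.006,0.053],1],
  [[0,0,0],[0.042,-0.006,0.065],1],
  [[0,0,0],[0.042,-0.006,0.07],1],
  [[0,0,0],[0.042,-0.006,0.073],1],
  [[0,0,0],[0.042,-0.006,0.0745],1],
  [[0,0,0],[0.042,-0.006,0.0745],1],
])

```text
t: 19.18
eef_pos: [0.4896, 0.2952, 0.2899]
ee_rot: [2.22, 2.222, 0.001]
ft_force: [-0.4, 0.6, -2.3]
grip_width: 0.0386
```

Emit:
step_arm([
  [[0,0,0],[0,0,0.001],1],
  [[0,0,0],[0,0,0.001],1],
])

```text
t: 19.42
eef_pos: [0.4896, 0.2953, 0.2894]
ee_rot: [2.22, 2.222, 0.002]
ft_force: [-1.6, -0.1, 3.2]
grip_width: 0.0385
```

Emit:
step_arm([
  [[0,0,0],[0,0,0],0.2],
  [[0,0,0],[0,0,0],-1],
  [[0,0,0],[0,0,0],-1],
  [[0,0,0],[0,0,-0.015],-1],
  [[0,0,0],[0,0,-0.05],-1],
  [[0,0,0],[0,0,-0.07],-1],
  [[0,0,0],[-0.04,0.015,-0.07],-1],
  [[0,0,0],[-0.095,0.04,-0.07],-1],
  [[0,0,0],[-0.15,0.065,-0.07],-1],
  [[0,0,0],[-0.205,0.09,-0.07],-1],
])

```text
t: 20.68
eef_pos: [0.5803, 0.0885, 0.3599]
ee_rot: [2.219, 2.222, 0.001]
ft_force: [0.4, -0.1, 1.2]
grip_width: 0.0852
```

Emit:
step_arm([
  [[0,0,0],[-0.045,0.02,0.02],-1],
  [[0,0,0],[-0.068,0.031,0.05],-1],
  [[0,0,0],[-0.074,0.034,0.065],-1],
  [[0,0,0],[-0.074,0.034,0.07],-1],
])

```text
t: 21.18
eef_pos: [0.6137, 0.0165, 0.2884]
ee_rot: [-2.22, -2.221, 0.001]
ft_force: [0.3, -0.2, -0.3]
grip_width: 0.0851
```

```bash
python3 - <<'E'
from h import *
s=manip.sense();print(s['eef_pos'].round(4),s['ft_force'].round(1),s['grip_width'])
c=cap('side');a=c['image'][100:400,180:480]
cv2.imwrite('pics/s7.png',cv2.resize(a,None,fx=2,fy=2,interpolation=cv2.INTER_CUBIC))
W=c['W'];Z=W[...,2]
m=(Z>.035)&(Z<.075)&(W[...,0]>.57)&(W[...,0]<.66)&(abs(W[...,1])<.06)
m&=(Z>.052);p=W[m];print(len(p),np.median(p,0).round(4),np.percentile(p,[2,98],axis=0).round(3).tolist())
E
```

```text
[0.6137 0.0165 0.2884] [ 0.3 -0.2 -0.3] 0.08511541898208627
190 [0.6131 0.0203 0.0595] [[0.59, -0.005, 0.053], [0.636, 0.04, 0.062]]
```

View pics/s7.png

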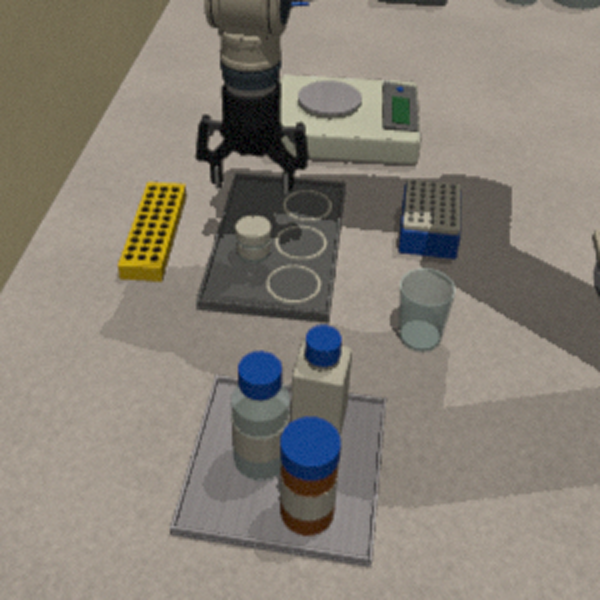

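All three vessels stand upright in the tray and the gripper is above the sample jar (crop 253,232). Descend and grip its lid.

Emit:
step_arm([
  [[0,0,0],[0.001,0,0.02],-1],
  [[0,0,0],[0.001,0,0.05],-1],
  [[0,0,0],[0.001,0,0.075],-1],
  [[0,0,0],[0.001,0,0.083],0],
  [[0,0,0],[0.001,0,0.083],1],
  [[0,0,0],[0.001,0,0.083],1],
  [[0,0,0],[0.001,0,0.083],1],
  [[0,0,0],[0.001,0,0.083],1],
  [[0,0,0],[0.001,0,0.083],1],
  [[0,0,0],[0.001,0,0.083],1],
])

```text
t: 22.48
eef_pos: [0.6141, 0.0174, 0.2069]
ee_rot: [2.219, 2.222, 0.003]
ft_force: [-0.8, 1.9, 7.4]
grip_width: 0.0477
```

Emit:
step_arm([
  [[0,0,0],[0,0,-0.01],1],
  [[0,0,0],[0,0,-0.04],1],
  [[0,0,0],[-0.005,-0.001,-0.08],1],
  [[0,0,0],[-0.035,-0.007,-0.1],1],
  [[0,0,0],[-0.085,-0.018,-0.1],1],
  [[0,0,0],[-0.14,-0.03,-0.1],1],
  [[0,0,0],[-0.195,-0.042,-0.1],1],
  [[0,0,0],[-0.25,-0.053,-0.1],1],
  [[0,0,0],[-0.3,-0.064,-0.1],1],
  [[0,0,0],[-0.335,-0.072,-0.1],1],
])

```text
t: 23.72
eef_pos: [0.5412, -0.3201, 0.3062]
ee_rot: [2.222, 2.22, -0.0]
ft_force: [0.1, 0.5, -1.6]
grip_width: 0.0477
```

Emit:
step_arm([
  [[0,0,0],[-0.018,-0.004,0],1],
  [[0,0,0],[-0.024,-0.005,0.01],1],
  [[0,0,0],[-0.024,-0.005,0.02],1],
  [[0,0,0],[-0.024,-0.005,0.028],1],
  [[0,0,0],[-0.024,-0.005,0.03],1],
  [[0,0,0],[-0.024,-0.005,0.03],1],
])

```text
t: 24.48
eef_pos: [0.5374, -0.3412, 0.2757]
ee_rot: [-2.219, -2.223, -0.0]
ft_force: [-0.2, 0.2, -0.8]
grip_width: 0.0477
```

```bash
python3 - <<'E'
from h import *
s=manip.sense();print(s['eef_pos'].round(4),s['ft_force'].round(1),s['grip_width'])
c=cap('side');a=c['image'][60:260,240:480]
cv2.imwrite('pics/s8.png',cv2.resize(a,None,fx=3,fy=3,interpolation=cv2.INTER_CUBIC))
hsv=cv2.cvtColor(c['image'],cv2.COLOR_BGR2HSV);W=c['W'];Z=W[...,2]
m=(Z>.085)&(Z<.135)&(abs(W[...,1]+.34)<.05)&(W[...,0]>.49)&(W[...,0]<.59)&(hsv[...,2]>90)
p=W[m];print(len(p));
for z in np.arange(.085,.135,.01):
    q=p[abs(p[:,2]-z)<.005]
    if len(q)>3:print(round(z,3),len(q),np.percentile(q[:,:2],[3,50,97],axis=0).round(4).tolist())
E
```

```text
[ 0.5374 -0.3412  0.2757] [-0.2  0.2 -0.8] 0.04765734560659917
143
0.085 6 [[0.5266, -0.3251], [0.5314, -0.3227], [0.5389, -0.3203]]
0.095 17 [[0.5235, -0.3285], [0.5338, -0.3222], [0.5485, -0.3144]]
0.105 18 [[0.5159, -0.3321], [0.5353, -0.3223], [0.551, -0.3165]]
0.115 21 [[0.5202, -0.3318], [0.5313, -0.3221], [0.5485, -0.3165]]
0.125 71 [[0.5209, -0.3665], [0.5379, -0.3318], [0.5592, -0.3184]]
```

View pics/s8.png

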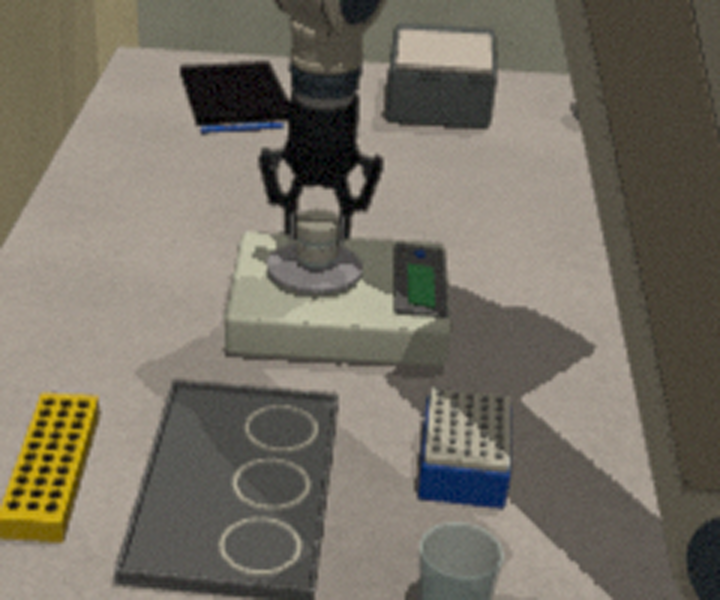

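The jar is held over the pan centre (crop 317,240), its near edge agreeing with a centre at y≈-0.341. Lower it.

Emit:
step_arm([
  [[0,0,0],[0,0,0.003],1],
  [[0,0,0],[0,0,0.005],1],
  [[0,0,0],[0,0,0.0065],1],
  [[0,0,0],[0,0,0.0075],1],
  [[0,0,0],[0,0,0.0075],1],
])

```text
t: 25.15
eef_pos: [0.537, -0.3418, 0.269]
ee_rot: [2.22, 2.222, -0.0]
ft_force: [-3.6, 1.1, 4.6]
grip_width: 0.0473
```

Emit:
step_arm([
  [[0,0,0],[0,0,0],0.3],
  [[0,0,0],[0,0,0],-1],
  [[0,0,0],[0,0,0],-1],
  [[0,0,0],[0,0,0],-1],
  [[0,0,0],[0,0,-0.01],-1],
  [[0,0,0],[0,0,-0.04],-1],
  [[0,0,0],[0,0,-0.08],-1],
  [[0,0,0],[0,0,-0.105],-1],
  [[0,0,0],[0.03,-0.002,-0.11],-1],
  [[0,0,0],[0.07,-0.005,-0.11],-1],
])

```text
t: 26.4
eef_pos: [0.532, -0.2717, 0.3793]
ee_rot: [2.221, 2.22, 0.0]
ft_force: [-0.0, 1.1, -0.5]
grip_width: 0.0857
```

```bash
python3 - <<'E'
from meas import *
print(manip.sense()['eef_pos'].round(4))
c=cap('top','t9.png');W=c['W'];Z=W[...,2];hsv=cv2.cvtColor(c['image'],cv2.COLOR_BGR2HSV)
c2=cap('side');W2=c2['W'];Z2=W2[...,2]
m=(Z2>.112)&(Z2<.13)&(np.hypot(W2[...,0]-.537,W2[...,1]+.341)<.04);p=W2[m];print('jar side',len(p),np.percentile(p,[3,50,97],axis=0).round(4).tolist())
for w,n in((W,'top'),(W2,'side')):
  for nm,x,y,z in(('wide',.4895,.416,.127),('round',.5495,.356,.157),('square',.4896,.2953,.145)):
    m=(abs(w[...,2]-z)<.006)&(np.hypot(w[...,0]-x,w[...,1]-y)<.045)
    p=w[m];print(n,nm,len(p),((np.percentile(p,3,axis=0)+np.percentile(p,97,axis=0))/2).round(4) if len(p) else '')
a=c2['image'][60:260,240:480]
cv2.imwrite('pics/s9.png',cv2.resize(a,None,fx=2.5,fy=2.5,interpolation=cv2.INTER_CUBIC))
E
```

```text
[ 0.532  -0.2717  0.3793]
jar side 117 [[0.5158, -0.3656, 0.1134], [0.5374, -0.3364, 0.1214], [0.5591, -0.3188, 0.1251]]
top wide 408 [0.4895 0.4155 0.1263]
top round 247 [0.549  0.3558 0.1559]
top square 192 [0.4894 0.2939 0.1442]
side wide 638 [0.49   0.4181 0.1253]
side round 323 [0.5492 0.3581 0.155 ]
side square 215 [0.4897 0.2964 0.1429]
```

View pics/s9.png

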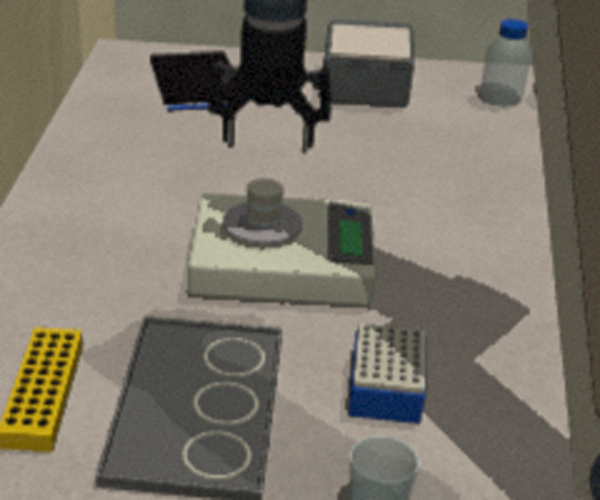

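The jar stands on the pan centre (measured 0.537, -0.342) and the three vessels are where I placed them. Now back for the square bottle.

Emit:
step_arm([
  [[0,0,0],[0.04,-0.003,0],-1],
  [[0,0,0],[0.1,-0.008,0],-1],
  [[0,0,0],[0.16,-0.012,0],-1],
  [[0,0,0],[0.22,-0.017,0],-1],
  [[0,0,0],[0.28,-0.021,0],-1],
  [[0,0,0],[0.34,-0.026,0],-1],
  [[0,0,0],[0.4,-0.03,0],-1],
  [[0,0,0],[0.46,-0.035,0],-1],
  [[0,0,0],[0.515,-0.039,0],-1],
  [[0,0,0],[0.55,-0.042,0],-1],
])

```text
t: 27.75
eef_pos: [0.4894, 0.2804, 0.3787]
ee_rot: [2.218, 2.224, 0.001]
ft_force: [0.2, -0.2, -0.3]
grip_width: 0.0854
```

Emit:
step_arm([
  [[0,0,0],[0.014,0,0],-1],
  [[0,0,0],[0.017,0,0.005],-1],
  [[0,0,0],[0.017,0,0.03],-1],
  [[0,0,0],[0.017,0,0.06],-1],
  [[0,0,0],[0.017,0,0.083],-1],
  [[0,0,0],[0.017,0,0.09],-1],
  [[0,0,0],[0.017,0,0.09],0],
])

```text
t: 28.62
eef_pos: [0.49, 0.2944, 0.2884]
ee_rot: [2.222, 2.221, -0.0]
ft_force: [-0.1, -0.1, -0.1]
grip_width: 0.0698
```

Emit:
step_arm([
  [[0,0,0],[0,0,0],1],
  [[0,0,0],[0,0,0],1],
  [[0,0,0],[0,0,0],1],
  [[0,0,0],[0,0,0],1],
  [[0,0,0],[0,0,0],1],
  [[0,0,0],[0,0,0],1],
  [[0,0,0],[0,0,0],1],
])

```text
t: 29.5
eef_pos: [0.4897, 0.2952, 0.2894]
ee_rot: [2.22, 2.222, 0.003]
ft_force: [-1.2, -0.8, 5.6]
grip_width: 0.0388
```

Emit:
step_arm([
  [[0,0,0],[0,0,-0.01],1],
  [[0,0,0],[0,0,-0.035],1],
  [[0,0,0],[-0.01,0.001,-0.06],1],
  [[0,0,0],[-0.042,0.006,-0.07],1],
  [[0,0,0],[-0.092,0.013,-0.07],1],
  [[0,0,0],[-0.147,0.021,-0.07],1],
  [[0,0,0],[-0.202,0.029,-0.07],1],
  [[0,0,0],[-0.257,0.037,-0.07],1],
  [[0,0,0],[-0.312,0.045,-0.07],1],
  [[0,0,0],[-0.36,0.052,-0.07],1],
])

```text
t: 30.75
eef_pos: [0.5419, -0.0668, 0.3588]
ee_rot: [2.221, 2.222, 0.0]
ft_force: [0.6, 0.8, -1.5]
grip_width: 0.0393
```

Emit:
step_arm([
  [[0,0,0],[-0.03,0.004,0],1],
  [[0,0,0],[-0.042,0.006,0.006],1],
  [[0,0,0],[-0.042,0.006,0.02],1],
  [[0,0,0],[-0.042,0.006,0.037],1],
  [[0,0,0],[-0.042,0.006,0.05],1],
  [[0,0,0],[-0.042,0.006,0.058],1],
  [[0,0,0],[-0.042,0.006,0.062],1],
  [[0,0,0],[-0.042,0.006,0.063],1],
  [[0,0,0],[-0.042,0.006,0.063],1],
])

```text
t: 31.88
eef_pos: [0.548, -0.1068, 0.2955]
ee_rot: [2.22, 2.222, 0.001]
ft_force: [-0.7, -0.2, -2.7]
grip_width: 0.0385
```

Emit:
step_arm([
  [[0,0,0],[0,0,0.001],1],
  [[0,0,0],[0,0,0.002],1],
])

```text
t: 32.12
eef_pos: [0.5479, -0.1069, 0.2953]
ee_rot: [2.219, 2.22, 0.001]
ft_force: [-7.4, 2.3, 22.2]
grip_width: 0.0385
```

Firm contact; I'll back off a little, release, and go for the round bottle.

Emit:
step_arm([
  [[0,0,0],[0,0,-0.0015],1],
  [[0,0,0],[0,0,-0.0015],0.2],
  [[0,0,0],[0,0,-0.0015],-1],
  [[0,0,0],[0,0,-0.0015],-1],
  [[0,0,0],[0,0,-0.015],-1],
  [[0,0,0],[0,0,-0.05],-1],
  [[0,0,0],[0.01,0,-0.08],-1],
  [[0,0,0],[0.05,0,-0.085],-1],
  [[0,0,0],[0.11,0,-0.085],-1],
  [[0,0,0],[0.17,0,-0.085],-1],
])

```text
t: 33.38
eef_pos: [0.5476, 0.0646, 0.3793]
ee_rot: [2.221, 2.221, 0.002]
ft_force: [0.1, -1.0, -0.4]
grip_width: 0.0853
```

Emit:
step_arm([
  [[0,0,0],[0.06,0,0],-1],
  [[0,0,0],[0.12,0.001,0],-1],
  [[0,0,0],[0.18,0.001,0],-1],
  [[0,0,0],[0.235,0.002,0],-1],
  [[0,0,0],[0.275,0.002,0],-1],
  [[0,0,0],[0.291,0.002,0],-1],
  [[0,0,0],[0.293,0.002,0.01],-1],
  [[0,0,0],[0.293,0.002,0.04],-1],
  [[0,0,0],[0.293,0.002,0.068],-1],
  [[0,0,0],[0.293,0.002,0.08],-1],
])

```text
t: 34.62
eef_pos: [0.5495, 0.3546, 0.2965]
ee_rot: [-2.222, -2.22, 0.004]
ft_force: [0.5, 0.2, -0.0]
grip_width: 0.0852
```

Emit:
step_arm([
  [[0,0,0],[0,0,0],0],
  [[0,0,0],[0,0,0],1],
  [[0,0,0],[0,0,0],1],
  [[0,0,0],[0,0,0],1],
  [[0,0,0],[0,0,0],1],
  [[0,0,0],[0,0,0],1],
  [[0,0,0],[0,0,0],1],
])

```text
t: 35.5
eef_pos: [0.5497, 0.3563, 0.2997]
ee_rot: [2.22, 2.222, 0.003]
ft_force: [-0.7, -1.0, 6.5]
grip_width: 0.0448
```

Emit:
step_arm([
  [[0,0,0],[0,0,-0.01],1],
  [[0,0,0],[0,0,-0.035],1],
  [[0,0,0],[-0.01,0,-0.06],1],
  [[0,0,0],[-0.042,0,-0.07],1],
  [[0,0,0],[-0.092,-0.001,-0.07],1],
  [[0,0,0],[-0.147,-0.001,-0.07],1],
  [[0,0,0],[-0.202,-0.002,-0.07],1],
  [[0,0,0],[-0.257,-0.002,-0.07],1],
  [[0,0,0],[-0.307,-0.002,-0.07],1],
  [[0,0,0],[-0.345,-0.003,-0.07],1],
])

```text
t: 36.75
eef_pos: [0.5466, 0.0093, 0.3688]
ee_rot: [2.221, 2.221, 0.0]
ft_force: [0.4, 0.7, -1.3]
grip_width: 0.0446
```

Emit:
step_arm([
  [[0,0,0],[-0.022,0,0],1],
  [[0,0,0],[-0.029,0,0.006],1],
  [[0,0,0],[-0.029,0,0.02],1],
  [[0,0,0],[-0.029,0,0.037],1],
  [[0,0,0],[-0.029,0,0.05],1],
  [[0,0,0],[-0.029,0,0.058],1],
  [[0,0,0],[-0.029,0,0.062],1],
  [[0,0,0],[-0.029,0,0.063],1],
  [[0,0,0],[-0.029,0,0.063],1],
])

```text
t: 37.88
eef_pos: [0.5469, -0.0177, 0.3058]
ee_rot: [2.22, 2.222, 0.001]
ft_force: [-2.4, 0.5, 2.4]
grip_width: 0.0452
```

Emit:
step_arm([
  [[0,0,0],[0,0,0],0.2],
  [[0,0,0],[0,0,0],-1],
  [[0,0,0],[0,0,0],-1],
  [[0,0,0],[0,0,-0.015],-1],
  [[0,0,0],[0,0,-0.05],-1],
  [[0,0,0],[0.01,0,-0.075],-1],
  [[0,0,0],[0.05,-0.007,-0.075],-1],
  [[0,0,0],[0.11,-0.015,-0.075],-1],
  [[0,0,0],[0.17,-0.023,-0.075],-1],
  [[0,0,0],[0.23,-0.03,-0.075],-1],
])

```text
t: 39.12
eef_pos: [0.5162, 0.2139, 0.3815]
ee_rot: [2.22, 2.221, 0.002]
ft_force: [1.1, 0.1, -0.3]
grip_width: 0.0855
```

Emit:
step_arm([
  [[0,0,0],[0.06,-0.008,0],-1],
  [[0,0,0],[0.12,-0.016,0],-1],
  [[0,0,0],[0.17,-0.023,0],-1],
  [[0,0,0],[0.197,-0.026,0],-1],
  [[0,0,0],[0.204,-0.027,0.01],-1],
  [[0,0,0],[0.204,-0.027,0.04],-1],
  [[0,0,0],[0.204,-0.027,0.075],-1],
  [[0,0,0],[0.204,-0.027,0.1],-1],
  [[0,0,0],[0.204,-0.027,0.11],-1],
  [[0,0,0],[0.204,-0.027,0.111],-1],
])

```text
t: 40.38
eef_pos: [0.4897, 0.4156, 0.2692]
ee_rot: [2.221, 2.222, -0.001]
ft_force: [0.7, -0.3, 0.2]
grip_width: 0.0855
```

Emit:
step_arm([
  [[0,0,0],[0,0,0],1],
  [[0,0,0],[0,0,0],1],
  [[0,0,0],[0,0,0],1],
  [[0,0,0],[0,0,0],1],
  [[0,0,0],[0,0,0],1],
  [[0,0,0],[0,0,0],1],
])

```text
t: 41.12
eef_pos: [0.4897, 0.4163, 0.2708]
ee_rot: [2.22, 2.222, 0.004]
ft_force: [0.4, -1.0, 5.1]
grip_width: 0.0588
```

Emit:
step_arm([
  [[0,0,0],[0,0,-0.01],1],
  [[0,0,0],[0,0,-0.035],1],
  [[0,0,0],[-0.01,0.001,-0.06],1],
  [[0,0,0],[-0.04,0.006,-0.07],1],
  [[0,0,0],[-0.09,0.014,-0.07],1],
  [[0,0,0],[-0.14,0.023,-0.07],1],
  [[0,0,0],[-0.19,0.031,-0.07],1],
  [[0,0,0],[-0.24,0.039,-0.07],1],
  [[0,0,0],[-0.285,0.047,-0.07],1],
  [[0,0,0],[-0.32,0.053,-0.07],1],
])

```text
t: 42.38
eef_pos: [0.5428, 0.0944, 0.3399]
ee_rot: [2.221, 2.221, 0.001]
ft_force: [-0.2, 0.1, -2.5]
grip_width: 0.059
```

Emit:
step_arm([
  [[0,0,0],[-0.02,0.003,0],1],
  [[0,0,0],[-0.025,0.004,0.006],1],
  [[0,0,0],[-0.025,0.004,0.02],1],
  [[0,0,0],[-0.025,0.004,0.037],1],
  [[0,0,0],[-0.025,0.004,0.05],1],
  [[0,0,0],[-0.025,0.004,0.058],1],
  [[0,0,0],[-0.025,0.004,0.062],1],
  [[0,0,0],[-0.025,0.004,0.063],1],
  [[0,0,0],[-0.025,0.004,0.063],1],
])

```text
t: 43.5
eef_pos: [0.5467, 0.0713, 0.2768]
ee_rot: [2.22, 2.222, 0.001]
ft_force: [-2.7, 0.4, 4.1]
grip_width: 0.0585
```

Contact again. Release and retreat clear of everything.

Emit:
step_arm([
  [[0,0,0],[0,0,0],0.4],
  [[0,0,0],[0,0,0],-1],
  [[0,0,0],[0,0,0],-1],
  [[0,0,0],[0,0,-0.015],-1],
  [[0,0,0],[0,0,-0.05],-1],
  [[0,0,0],[0,0,-0.09],-1],
  [[0,0,0],[0.05,0,-0.12],-1],
  [[0,0,0],[0.11,0,-0.12],-1],
  [[0,0,0],[0.16,0,-0.12],-1],
  [[0,0,0],[0.16,0,-0.12],-1],
])

```text
t: 44.75
eef_pos: [0.5461, 0.2342, 0.397]
ee_rot: [2.216, 2.227, 0.002]
ft_force: [-0.5, -0.1, 0.3]
grip_width: 0.0852
```

Emit:
step_arm([
  [[0,0,0],[0.04,0,0],-1],
  [[0,0,0],[0.08,0,0],-1],
  [[0,0,0],[0.1,0,0],-1],
  [[0,0,0],[0.1,0,0],-1],
])

```text
t: 45.25
eef_pos: [0.5465, 0.3316, 0.3963]
ee_rot: [2.219, 2.224, -0.0]
ft_force: [0.3, -0.5, 0.5]
grip_width: 0.0857
```

```bash
python3 - <<'E'
from h import *
print(manip.sense()['eef_pos'].round(4))
c=cap('top','t10.png');s=cap('side','s10.png')
for n,w in(('top',c['W']),('side',s['W'])):
  for nm,x,y,z in(('wide',.547,.0705,.132),('round',.546,-.0177,.162),('square',.5475,-.1073,.15),('sample',.5374,-.3416,.122)):
    m=(abs(w[...,2]-z)<.006)&(np.hypot(w[...,0]-x,w[...,1]-y)<.04)
    p=w[m];print(n,nm,len(p),((np.percentile(p,3,axis=0)+np.percentile(p,97,axis=0))/2).round(4) if len(p) else '')
hsv=cv2.cvtColor(c['image'],cv2.COLOR_BGR2HSV)
m=((hsv[...,0]>100)&(hsv[...,0]<128)&(hsv[...,1]>110)).astype(np.uint8)
m[:, :280]=0;m[:,385:]=0;m[:190]=0;m[225:]=0
n,l,st,ce=cv2.connectedComponentsWithStats(m)
for i in range(1,n):
    if st[i,4]>40: print(st[i].tolist(),ray(c,*ce[i],{0:.132,1:.162,2:.150}[int(ce[i,0]>315)+int(ce[i,0]>350)]).round(4))
E
```

```text
[0.5465 0.3316 0.3963]
top wide 406 [0.5461 0.0706 0.132 ]
top round 253 [ 0.5459 -0.0179  0.1619]
top square 190 [ 0.5467 -0.1076  0.1495]
top sample 290 [ 0.5358 -0.344   0.1216]
side wide 16 [0.5272 0.0569 0.1324]
side round 53 [ 0.5343 -0.0164  0.1606]
side square 53 [ 0.5403 -0.1046  0.1485]
side sample 64 [ 0.5284 -0.3391  0.1204]
[285, 197, 23, 22, 400] [0.5458 0.0711 0.132 ]
[322, 197, 17, 18, 237] [ 0.5455 -0.0179  0.162 ]
[359, 198, 14, 15, 162] [ 0.5465 -0.1076  0.15  ]
```

View pics/s10.png

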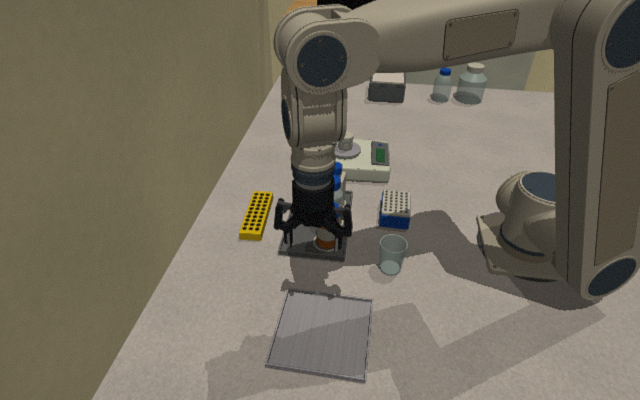

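View pics/t10.png

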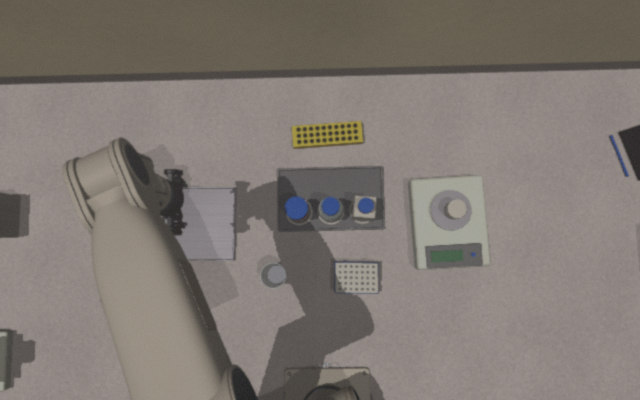

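The top view shows all three caps at their starting pixels (297,208), (331,206) and (366,205), within about 1 mm of the start, and the jar on the pan at (456,209). The side view shows the tray empty and the bystanders unmoved, with the gripper clear. Hand in.

```bash
python3 -c "
from workcell import manip
print(manip.close_job())"
```

```text
the job is handed in; nothing more can be done
None
```

I moved the wide jar, round bottle and square bottle to the side tray and stood the sample jar on the balance pan. Then I put the three back in reverse order, each on the ring it came from. I handed the job in at about 45 s on the robot's clock.

**Last checks:**
- **Vessels:** the top view put all three caps within about 1 mm of where they started, at their expected heights, so upright.
- **Sample jar:** the side view taken just after placing it put it within about 1 mm of the pan centre. The final top view put it about 3 mm off. Both are inside the 15 mm limit.
- **Rest of the scene:** the gripper was open and clear of everything, and the tip box, beaker and tube rack looked unmoved.

**Disagreements:**
- In the last side picture the arm blocked most of the view, so its numbers (up to 20 mm off) were not used.
- The square bottle was pressed down with about 22 N for a moment before release. I backed off first, and its cap was still at the start position afterwards.

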